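# Pack the coaxial adapter kit tray

### The arm

A 6-joint arm with a two-finger parallel gripper is mounted at the origin on a cart in front of the work surface, level with it; the furniture and walls round the work are solid. World frame = base frame: x ahead of the robot, y to its left, z up, the work surface at z = 0. Lengths are in mm, angles in degrees, forces in N, time in s.
With the tool pointing down it reaches from about 350 to 850 mm from the base axis. Payload 8.1 kg.
Tool frame: the origin (TCP) lies between the finger pads; the fingertips stand 22 mm ahead of it and the grasp point (between the pads) lies 3 mm ahead of it; z points along the fingers, y is the line along which they close (so a half turn about z gives the same grasp; the last joint's range is limited). The gripper opens to 85 mm and grips with 20 to 120 N. Pads are 22 mm wide; open, the fingers measure 114 mm over their backs; the gripper's body (76 mm by 85 mm) begins 54 mm behind the grasp point. The pads swing forward as they close: fully open they stand 13 mm farther back than shut.
Start: joints at [65.81, 7.471, 85.268, -0, 87.261, -4.893], TCP at [198.26, 566.302, 253.292] pointing down, gripper open.
Joint ranges: [-169.43, 169.43], [-51.17, 129.36], [1.28, 143.12], [-76.62, 256.62], [0, 156.53], [-152.29, 152.29]. Speed limits (degrees/s): [136.94, 136.94, 159.86, 180, 180, 180].

### API

Orientations are given as [roll, pitch, yaw] about the fixed x, y, z axes, in that order (R = Rz(yaw) Ry(pitch) Rx(roll)).
In Python, from bench import r, vision gives the robot as it stands.
- The arm moves only by the tool step_arm, never from a script. Its argument "targets" is a list that holds one entry, the list of rows, each a list of 6 numbers: the shift along the world's x, y, z in mm, then the turn, a rotation vector about the world's x, y, z in rad. In form: [[[x, y, z, rx, ry, rz], ...]]. A call has 1 to 12 rows; each row is the pose to reach, as a shift and turn from the pose commanded when the call began; what a row does not reach only later rows make up. A row lasts 1/12 s, in which the tool goes at most 41.7 mm and 7.16 degrees, less where a joint would pass 70% of its speed; a pose out of reach is approached as far as the arm can. A call with a gripper value outside its range is refused whole. "fingers" is the gripper's target within -1 to 1 (shut at 1, half-way at 0, fully open at -1), set as the call begins (left out, the last holds). The fingers move at their own pace and stop on an object; "newtons" is the grip in N (left out, the last holds). Time passes only in rows, so rows that repeat a pose let the fingers close. It gives the time, the measured TCP pose, the force, the opening and the grip force at its end, in the units of the state.
- r.sense(): the state, without advancing time (a new reading comes with each control period).
- vision.snapshot(name): name is "side" or "top" or "wrist"; returns a dict with "img" (480x640x3 uint8, blue, green, red), "mtx" (3x3 intrinsics, pixels), "D" ([k1, k2, p1, p2, k3] as OpenCV has them; the pictures are not rectified), "eye" and "attitude" of the camera in the world. Camera axes: x right, y up, looking along -z (the intrinsics and any distortion apply to the point x, -y, -z); pixel columns grow to the right and rows downward; lengths in mm; the calibration is good to about 2 mm. A picture is of the moment at which its call begins. There is no depth.
- r.hand_in(): hands the job in; it is judged then, once.
The state is a dict: "time": time; "joint_pos": joint angles; "qd": joint speeds; "joint_efforts": joint torques, N m; "tool_pos": TCP position; "tcp_rot": TCP orientation; "ft_force": force on the tool from outside, world axes, zero at the start; "wrist_torque": the same for the moment, N m; "finger_gap": finger opening in mm; "grip_force": force on a finger pad.
Only numpy, scipy, OpenCV 4.12 (cv2) and the standard library are available. Lean on these libraries where they do the work, as an engineer would, in place of code of your own. Each camera call takes 0.05 s, during which the arm holds its last target. There are 200 camera calls.

### The job

Pack the blue-walled kit tray: take out the black tape roll that was left in its large bay and lay it flat on the notebook, and stand all the hexagonal adapters in the bay, barrels up, close-packed in one honeycomb block with their flat faces touching, so that each adapter lies against at least two others. Seat the small black supply brick flat and square on the floor of the tray's rectangular pocket.

Things in the scene. Friction and masses are not known exactly. Their poses are not given: they have to be found in the camera images.
- tray: fixed kit tray, grey floor and blue walls, 124 mm (x) by 238 mm (y), floor top 5 mm and all wall tops 17 mm above the bench. Origin: centre of the underside, at bench level; x away from the robot at yaw 0, y along its long side. Its +y part is the large bay, its -y end the pocket.
- bay (a point): centre of the bay's floor (5 mm above the bench, at tray x = 0, y = +25 mm), axes as the tray's. The bay is 112 mm (x) by 176 mm (y) inside, its walls stand 12 mm above its floor.
- pocket (a point): centre of the pocket's floor (5 mm above the bench, at tray x = 0, y = -91 mm), axes as the tray's. The pocket is 69 mm (x) by 44 mm (y) and 12 mm deep, for the brick with its long side along x.
- brick: small black supply brick, 66 mm (its x) by 41 mm (its y) by 27 mm high (the solid body that touches things is 64 x 40 x 26 mm), 0.08 to 0.15 kg, lying flat on the bench to the right of the tray, turned up to 0.5 rad. Origin: centre of its underside.
- tape: roll of black tape lying flat in the bay, 55 x 53 x 19 mm, to be gripped across its outside; it behaves as a solid disc 53 x 52 mm whose middle is 1.5 mm along its x from the origin. Origin: middle of the underside.
- notebook_pad: white notebook lying fixed on the bench to the left of the tray, 210 mm (x) by 152 mm (y), 14 mm thick. Origin: centre of the underside.
- hex1: brass hexagonal adapter, barrel up: hexagonal flange 44 mm across flats (50.8 across corners), 14 mm high; on it a round steel barrel, 14 mm diameter, 32 mm high (total 46 mm), to grip it by; 0.08 to 0.17 kg. Origin: centre of underside; z up the barrel; flat faces look along x and every 60 degrees from it. Starts on the bench right of the tray. 4 or 5 of hex1..hex5 are present
- hex2: hexagonal adapter like hex1, same sizes and axes; may be absent (None)
- hex3: hexagonal adapter like hex1, same sizes and axes; may be absent (None)
- hex4: hexagonal adapter like hex1, same sizes and axes; may be absent (None)
- hex5: hexagonal adapter like hex1, same sizes and axes; may be absent (None)
Mind the look-alikes: they are no part of the job. Leave any orange or red look-alike of the hex2 alone.

How it is judged:
By the outcome, as a careful person would: the job done as asked, in the order asked, and still so for the second after the job is handed in, with the robot touching nothing.
Of hex1, hex2, hex3, hex4, hex5 only 4 to 5 are there at a start; the rules pass over those that are not, and their reading is None.
At some moment in a run one of hex1, hex2, hex3, hex4, hex5, brick may be knocked a few centimetres aside while the robot is not near it.
It also fails if it takes over 210 s, if anything falls off the work surface, if the arm or the gripper's body presses on something with over 40 N, if the wrist force passes 120 N, or if a joint passes its speed limit or range.

## Working session

There is one attempt and no reset: what is moved stays moved. The work goes in short steps, Python scripts to look and compute and a tool call to move; the robot and the scene stay as the last step left them, time stands still between calls to the robot, and variables do not carry over. Pictures are saved under pics/ and viewed, at most 14 in all, crops included, and the job is handed in when it is done.

Besides the shell and the picture viewer there is one more tool, called by a JSON object that holds its "name" and its "arguments". step_arm: Moves the arm, as the interface text tells. Its arguments: {"type":"object","properties":{"targets":{"type":"array"},"fingers":{"type":"number"},"newtons":{"type":"number"}},"required":["targets"]}

```bash
mkdir -p pics; ls; cat > h.py <<'E'
import sys; sys.path.insert(0,'.')
import numpy as np, cv2
from bench import r, vision
def snap(n,f=None):
    s=vision.snapshot(n)
    if f: cv2.imwrite('pics/'+f,s['img'])
    return s
def Rm(a):
    a=np.array(a,float)
    if a.shape==(3,3): return a
    from scipy.spatial.transform import Rotation as R
    return R.from_euler('xyz',a,degrees=True).as_matrix()
def ray(s,px,z):
    px=np.array(px,float).reshape(-1,1,2)
    u=cv2.undistortPoints(px,np.array(s['mtx'],float),np.array(s['D'],float)).reshape(-1,2)
    d=np.c_[u[:,0],-u[:,1],-np.ones(len(u))]@Rm(s['attitude']).T
    e=np.array(s['eye'],float)
    return e+d*((z-e[2])/d[:,2])[:,None]
def proj(s,P):
    P=np.array(P,float).reshape(-1,3)
    c=(P-np.array(s['eye']))@Rm(s['attitude'])*[1,-1,-1]
    return cv2.projectPoints(c,np.zeros(3),np.zeros(3),np.array(s['mtx'],float),np.array(s['D'],float))[0].reshape(-1,2)
E
python3 - <<'E'
from h import *
t=snap('top','top1.png');s=snap('side','side1.png')
for k in (t,s): print(k['eye'],k['attitude'],k['mtx'],k['D'])
print(r.sense())
E
```

```text
pics
[ 225.70139361   44.07609569 1486.03609555] [  9.85587787  -0.25290984 -89.43262192] [[600.76141235   0.         320.56664093]
 [  0.         600.76141235 239.75687158]
 [  0.           0.           1.        ]] [-0.11867349  0.          0.          0.          0.        ]
[ 378.24814752 -812.110517    691.72927046] [52.7632615  -0.8576786  -8.07265579] [[468.18210133   0.         320.05016064]
 [  0.         468.18210133 238.25862965]
 [  0.           0.           1.        ]] [0.04113208 0.         0.         0.         0.        ]
{'time': 0.1, 'joint_pos': array([ 6.58074820e+01,  7.51261262e+00,  8.53250202e+01, -1.11890506e-03,
        8.72606492e+01, -4.89206498e+00]), 'qd': array([-0.01066004, -0.0560155 , -0.18479192, -0.11820768,  0.00959303,
       -0.03475115]), 'joint_efforts': array([ 1.46622842e-03, -5.70950317e+01, -5.01943696e+01, -1.46114185e-04,
        8.11456848e-03,  1.33894014e-05]), 'tool_pos': array([198.09575416, 565.85851444, 252.31121545]), 'tcp_rot': array([-1.79901981e+02, -7.26791724e-03,  1.60699595e+02]), 'ft_force': array([ 0.15186836, -0.00424846,  0.28560206]), 'wrist_torque': array([-0.00766346, -0.02618148,  0.02778365]), 'grip_force': 0.0, 'finger_gap': 85.22515807708976}
```

View pics/top1.png

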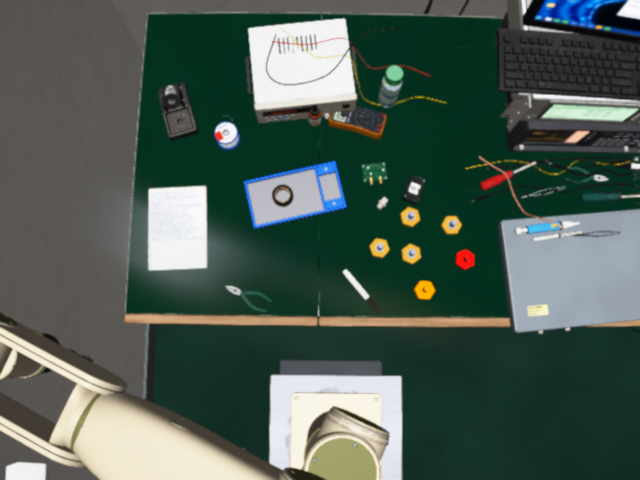

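View pics/side1.png

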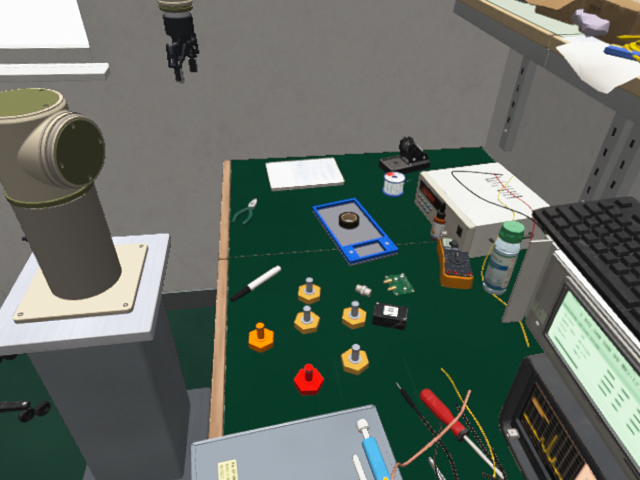

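Top view: the tray is at about (295,195), with its pocket on the right end at (330,185) and the tape at (283,196). There are four brass/steel adapters at (410,216), (452,225), (380,247) and (411,254). The orange (425,290) and red (465,259) look-alikes stay put. The brick is at (415,189) and the notebook at (178,228).

```bash
cat > m.py <<'E'
from h import *
def biggest(m): 
    c,_=cv2.findContours(m,cv2.RETR_EXTERNAL,cv2.CHAIN_APPROX_NONE); return sorted(c,key=cv2.contourArea)[::-1]
E
python3 - <<'E'
from m import *
t=snap('top'); hsv=cv2.cvtColor(t['img'],cv2.COLOR_BGR2HSV)
roi=np.zeros(hsv.shape[:2],np.uint8); roi[150:310,140:480]=255
bl=cv2.inRange(hsv,(100,120,80),(125,255,255))&roi
c=biggest(bl)[0]; P=ray(t,c.reshape(-1,2),17)[:,:2].astype(np.float32)
print('tray',cv2.minAreaRect(P))
nb=cv2.inRange(hsv,(0,0,120),(180,60,255))&roi; nb[:,230:]=0
c=biggest(nb)[0]; print('nb',cv2.minAreaRect(ray(t,c.reshape(-1,2),14)[:,:2].astype(np.float32)))
bk=cv2.inRange(hsv,(0,0,0),(180,255,70)); bk[:,:245]=0;bk[:,320:]=0;bk[:180]=0;bk[215:]=0
bk&=~cv2.inRange(hsv,(60,100,0),(90,255,70))
for c in biggest(bk)[:2]: print('tape',cv2.contourArea(c),cv2.minAreaRect(ray(t,c.reshape(-1,2),19)[:,:2].astype(np.float32)))
ye=cv2.inRange(hsv,(10,60,120),(30,255,255))&roi; ye[:,:350]=0
for c in biggest(ye)[:7]:
    h=cv2.convexHull(c); M=cv2.moments(h); 
    if M['m00']>100:
        q=(M['m10']/M['m00'],M['m01']/M['m00']); print('hex',np.round(q),M['m00'],ray(t,q,14)[0].round(1),hsv[int(q[1])-8:int(q[1])+8,int(q[0])-8:int(q[0])+8].reshape(-1,3).mean(0))
print('brick',ray(t,(415,189),27))
cv2.imwrite('pics/crop1.png',cv2.resize(t['img'][155:310,240:480],None,fx=3.3,fy=3.3))
E
```

```text
tray ((597.5367431640625, 107.17826843261719), (130.25257873535156, 242.05711364746094), 13.697962760925293)
nb ((509.1151123046875, 401.1595153808594), (214.49896240234375, 152.84629821777344), 3.350456953048706)
tape 40.5 ((592.5608520507812, 136.9624481201172), (49.157806396484375, 47.92439270019531), 0.5746926665306091)
tape 0.0 ((582.5732421875, 228.51470947265625), (0.0, 0.0), 0.0)
hex [424. 290.] 306.0 [ 359.6 -216.7   14. ] [ 21.26171875 250.6796875  236.5390625 ]
hex [379. 247.] 282.0 [ 464.  -105.4   14. ] [ 36.23828125 137.0625     210.8203125 ]
hex [411. 253.] 276.0 [ 449.4 -184.7   14. ] [ 36.296875   135.625      205.67578125]
hex [410. 216.] 277.5 [ 543.5 -183.4   14. ] [ 38.2265625  135.21875    200.98046875]
hex [451. 224.] 269.0 [ 524.  -287.8   14. ] [ 35.984375  132.9375    202.2421875]
brick [[ 611.24323418 -195.89816119   27.        ]]
```

View pics/crop1.png

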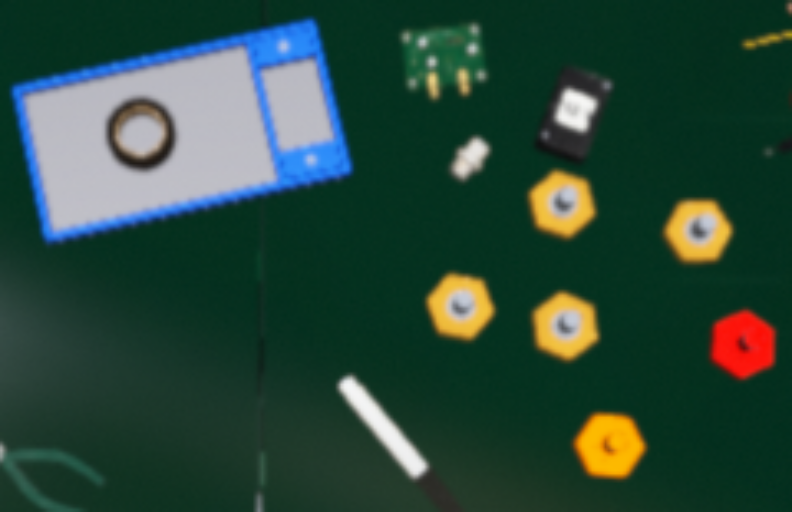

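Everything is consistent with the sizes given: tray yaw is about 13.7°, centred near (597.5,107), and the tape is near (592.5,137). Four adapters are present. Now I'll fly over the tray for a close look.

{"name": "step_arm", "arguments": {"targets": [[[300,-326,0,0,0,0.576],[300,-326,0,0,0,0.576],[300,-326,0,0,0,0.576],[300,-326,0,0,0,0.576],[300,-326,0,0,0,0.576],[300,-326,0,0,0,0.576],[300,-326,0,0,0,0.576],[300,-326,0,0,0,0.576],[300,-326,0,0,0,0.576],[300,-326,0,0,0,0.576],[300,-326,0,0,0,0.576],[300,-326,0,0,0,0.576]]]}}

```text
time: 1.15
tool_pos: [501.8, 234.9, 252.9]
tcp_rot: [-179.8, 0.0, -166.6]
ft_force: [0.3, -0.1, 0.2]
finger_gap: 85.3
grip_force: 0.0
```

{"name": "step_arm", "arguments": {"targets": [[[85,-103,0,0,0,0],[85,-103,0,0,0,0],[85,-103,0,0,0,0],[85,-103,0,0,0,0],[85,-103,0,0,0,0],[85,-103,0,0,0,0]]]}}

```text
time: 1.65
tool_pos: [583.0, 137.3, 252.7]
tcp_rot: [180.0, -0.1, -166.4]
ft_force: [-0.8, 0.5, -0.7]
finger_gap: 85.4
grip_force: 0.0
```

```bash
python3 - <<'E'
from m import *
w=snap('wrist','w1.png'); print(w['eye'],w['attitude'],w['mtx'][0],w['D']); print(r.sense()['tool_pos'],r.sense()['tcp_rot'])
E
```

```text
[504.00911287 118.21656489 372.84242923] [-1.82390594e+01 -8.04728523e-02  1.03635422e+02] [419.44358074   0.         322.43853206] [-0.00277046  0.          0.          0.          0.        ]
[582.60798571 138.09695468 252.91680557] [ 1.79957931e+02 -5.38231083e-02 -1.66287976e+02]
```

View pics/w1.png

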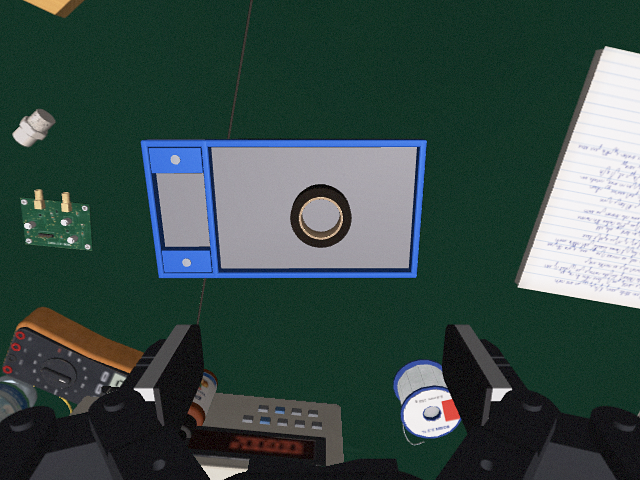

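The wrist view shows the tray corners at (142,141), (427,141), (416,277) and (160,278), the pocket at (184,210) and the tape at (321,216). Next I measure these precisely.

```bash
cat >> m.py <<'E'
def mtray(w):
    hsv=cv2.cvtColor(w['img'],cv2.COLOR_BGR2HSV)
    bl=cv2.inRange(hsv,(100,120,80),(125,255,255))
    c=biggest(bl)[0]; P=ray(w,c.reshape(-1,2),17)[:,:2].astype(np.float32)
    return cv2.minAreaRect(P)
E
python3 - <<'E'
from m import *
for n in ('wrist',):
    w=snap(n); print('tray',mtray(w))
    g=cv2.cvtColor(w['img'],cv2.COLOR_BGR2GRAY); m=cv2.inRange(g,0,75); k=np.zeros_like(m);k[175:257,280:362]=255
    c=biggest(m&k)[0]; P=ray(w,c.reshape(-1,2),20)[:,:2].astype(np.float32); print('tape',cv2.minEnclosingCircle(P),cv2.minAreaRect(P),cv2.boundingRect(c))
    print(ray(w,[(605,48),(517,285)],14))
E
```

```text
tray ((596.1646728515625, 107.74647521972656), (123.12810516357422, 236.82154846191406), 13.68283748626709)
tape ((592.211669921875, 138.35780334472656), 28.204360961914062) ((592.5714111328125, 137.99072265625), (55.16859817504883, 53.10686111450195), 40.656044006347656) (289, 184, 62, 64)
[[408.91771156 323.93800976  14.        ]
 [614.2635107  333.1187314   14.        ]]
```

{"name": "step_arm", "arguments": {"targets": [[[9,1,0,0,0,0],[9,1,-40,0,0,0],[9,1,-80,0,0,0],[9,1,-120,0,0,0],[9,1,-160,0,0,0],[9,1,-190,0,0,0],[9,1,-210,0,0,0],[9,1,-221,0,0,0],[9,1,-221,0,0,0],[9,1,-221,0,0,0]]]}}

```text
time: 2.58
tool_pos: [592.1, 139.3, 32.9]
tcp_rot: [180.0, 0.0, -166.2]
ft_force: [0.5, 0.3, 0.1]
finger_gap: 85.4
grip_force: 0.0
```

{"name": "step_arm", "arguments": {"targets": [[[0,0,0,0,0,0],[0,0,0,0,0,0],[0,0,0,0,0,0],[0,0,0,0,0,0],[0,0,0,0,0,0],[0,0,0,0,0,0],[0,0,0,0,0,0],[0,0,0,0,0,0],[0,0,0,0,0,0],[0,0,0,0,0,0]]], "fingers": 1, "newtons": 40}}

```text
time: 3.42
tool_pos: [593.9, 138.6, 34.9]
tcp_rot: [-180.0, 0.2, -166.3]
ft_force: [-1.5, 0.4, 8.3]
finger_gap: 50.5
grip_force: 40.6
```

{"name": "step_arm", "arguments": {"targets": [[[0,0,30,0,0,0],[0,0,60,0,0,0],[-10,31,80,0,0,0],[-21,66,80,0,0,0],[-32,100,80,0,0,0],[-43,137,80,0,0,0],[-54,171,80,0,0,0],[-64,203,80,0,0,0],[-74,236,80,0,0,0],[-83,262,80,0,0,0],[-83,262,60,0,0,0],[-83,262,40,0,0,0]]]}}

```text
time: 4.42
tool_pos: [510.1, 403.6, 75.0]
tcp_rot: [179.9, 0.3, -166.1]
ft_force: [-0.0, 0.5, -0.7]
finger_gap: 49.7
grip_force: 42.1
```

{"name": "step_arm", "arguments": {"targets": [[[0,0,-16,0,0,0],[0,0,-24,0,0,0],[0,0,-27,0,0,0],[0,0,-28,0,0,0],[0,0,-28,0,0,0],[0,0,-28,0,0,0]]]}}

```text
time: 4.92
tool_pos: [510.3, 400.7, 45.9]
tcp_rot: [180.0, 0.1, -166.3]
ft_force: [-0.8, -0.7, -0.1]
finger_gap: 50.2
grip_force: 42.1
```

{"name": "step_arm", "arguments": {"targets": [[[0,0,-1,0,0,0],[0,0,-1.5,0,0,0],[0,0,-2,0,0,0],[0,0,-2,0,0,0],[0,0,-2,0,0,0]]]}}

```text
time: 5.33
tool_pos: [509.3, 400.3, 42.4]
tcp_rot: [180.0, 0.0, -166.3]
ft_force: [-0.8, 0.2, -0.5]
finger_gap: 50.5
grip_force: 42.1
```

{"name": "step_arm", "arguments": {"targets": [[[0,0,0,0,0,0],[0,0,0,0,0,0],[0,0,0,0,0,0],[0,0,0,0,0,0],[0,0,0,0,0,0],[0,0,0,0,0,0],[0,0,30,0,0,0],[0,0,60,0,0,0],[0,0,100,0,0,0],[0,0,140,0,0,0],[0,0,180,0,0,0],[0,0,200,0,0,0]]], "fingers": -1}}

```text
time: 6.33
tool_pos: [510.8, 401.3, 249.1]
tcp_rot: [179.9, 0.4, -166.3]
ft_force: [0.7, 0.0, 1.4]
finger_gap: 85.6
grip_force: 0.0
```

```bash
python3 - <<'E'
from m import *
w=snap('wrist','w2.png'); t=snap('top');print(r.sense()['tool_pos'],r.sense()['tcp_rot'])
cv2.imwrite('pics/w2s.png',np.hstack([cv2.resize(w['img'],(400,300)),cv2.resize(t['img'][150:330,130:370],(400,300))]))
E
```

```text
[511.60985041 401.91415471 249.37268487] [ 179.79188994    0.57143836 -166.29223295]
```

View pics/w2s.png

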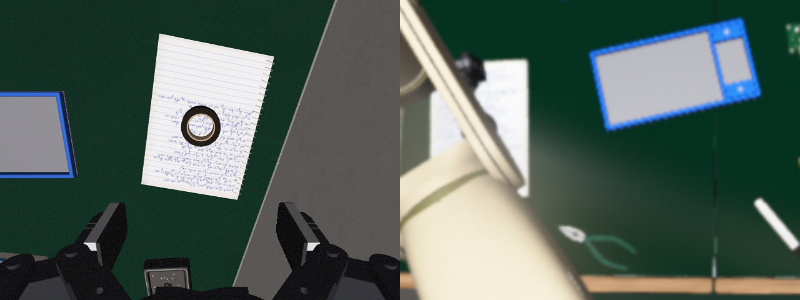

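The tape lies flat in the middle of the notebook. Next, over the adapters.

{"name": "step_arm", "arguments": {"targets": [[[0,-400,30,0,0,0],[0,-400,30,0,0,0],[0,-400,30,0,0,0],[0,-400,30,0,0,0],[0,-400,30,0,0,0],[0,-400,30,0,0,0],[0,-400,30,0,0,0],[0,-400,30,0,0,0],[0,-400,30,0,0,0],[0,-400,30,0,0,0],[0,-400,30,0,0,0],[0,-400,30,0,0,0]]]}}

```text
time: 7.43
tool_pos: [508.8, -1.2, 271.3]
tcp_rot: [180.0, -0.1, -166.5]
ft_force: [-0.7, -0.1, 0.8]
finger_gap: 84.8
grip_force: 0.0
```

{"name": "step_arm", "arguments": {"targets": [[[0,-190,0,0,0,0],[0,-190,0,0,0,0],[0,-190,0,0,0,0],[0,-190,0,0,0,0],[0,-190,0,0,0,0],[0,-190,0,0,0,0],[0,-190,0,0,0,0],[0,-190,0,0,0,0]]]}}

```text
time: 8.1
tool_pos: [509.3, -188.3, 271.4]
tcp_rot: [179.9, -0.0, -166.2]
ft_force: [0.1, -0.6, 0.9]
finger_gap: 85.8
grip_force: 0.0
```

```bash
python3 - <<'E'
from m import *
w=snap('wrist','w3.png'); print(r.sense()['tool_pos'],r.sense()['tcp_rot'])
E
```

```text
[ 509.44262656 -188.03983422  271.67723992] [ 1.79934113e+02 -2.93980441e-02 -1.66200115e+02]
```

View pics/w3.png

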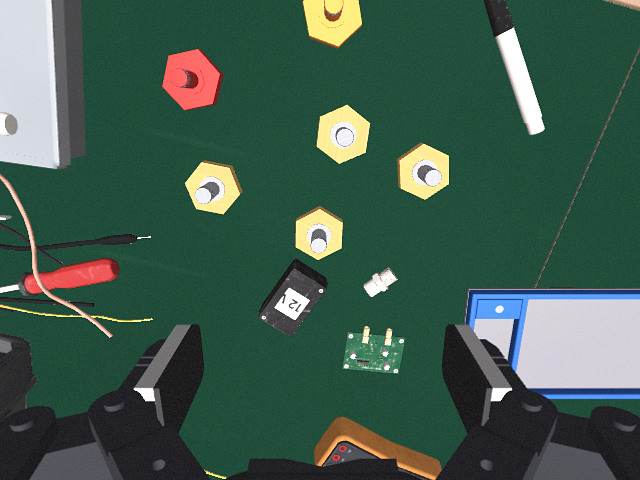

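The four brass adapters are at (343,134), (424,172), (213,187) and (319,233), with the brick at (293,298). The red (192,80) and orange (332,15) ones are to be left alone.

```bash
cat >> m.py <<'E'
def hexes(w,z=14,vlo=150,verbose=True):
    hsv=cv2.cvtColor(w['img'],cv2.COLOR_BGR2HSV)
    m=cv2.inRange(hsv,(18,60,vlo),(32,190,255)); m=cv2.morphologyEx(m,cv2.MORPH_OPEN,np.ones((3,3)))
    out=[]
    for c in biggest(m):
        if cv2.contourArea(c)<900: continue
        P=ray(w,cv2.convexHull(c).reshape(-1,2),z)[:,:2]
        k=np.zeros(m.shape,np.uint8); cv2.fillPoly(k,[cv2.convexHull(c)],255)
        cc=biggest(k)[0]; P=ray(w,cc.reshape(-1,2),z)[:,:2]
        M=cv2.moments((P*10).astype(np.float32).reshape(-1,1,2)); o=np.array([M['m10'],M['m01']])/M['m00']/10
        d=P-o; th=np.arctan2(d[:,1],d[:,0]); rr=np.hypot(*d.T)
        g=np.linspace(-np.pi,np.pi,720,endpoint=False); i=np.argsort(th); ri=np.interp(g,th[i],rr[i],period=2*np.pi)
        ph=np.degrees(np.angle(np.sum(ri*np.exp(-6j*g))))/6  # ri~cos(6g+6ph): corner at -ph
        corner=np.degrees(np.angle(np.sum(ri*np.exp(6j*g))))/6
        flat=(corner+30)%60
        M2=cv2.moments(cc); q=np.array([M2['m10'],M2['m01']])/M2['m00']
        out.append((o,flat,M['m00']/100,q))
        if verbose: print('hex',o.round(1),'flat dir',round(flat,1),'area',round(M['m00']/100),'(1677)',q.round())
    return out
E
python3 - <<'E'
from m import *
w=snap('wrist'); H=hexes(w)
g=cv2.cvtColor(w['img'],cv2.COLOR_BGR2HSV)
gr=cv2.inRange(g,(0,0,140),(180,50,255))
for o,f,a,q in H:
    e=proj(w,[*o,46])[0]; k=np.zeros_like(gr); cv2.circle(k,tuple(int(v) for v in e),14,255,-1)
    c=biggest(gr&k)
    if c: 
        c=max(c,key=cv2.contourArea);M=cv2.moments(c);p=(M['m10']/M['m00'],M['m01']/M['m00']);print('barrel px',np.round(p),ray(w,p,46)[0].round(1),cv2.contourArea(c))
k=np.zeros_like(gr)
m=cv2.inRange(g,(0,0,0),(180,130,75)); m[:250]=0;m[345:]=0;m[:,:250]=0;m[:,335:]=0
m=cv2.morphologyEx(m,cv2.MORPH_CLOSE,np.ones((15,15)))
c=biggest(m)[0]; print('brick',cv2.minAreaRect(ray(w,c.reshape(-1,2),27)[:,:2].astype(np.float32)))
E
```

```text
hex [ 448.8 -184. ] flat dir 36.8 area 1649 (1677) [343. 134.]
hex [ 462.9 -104.8] flat dir 48.8 area 1633 (1677) [424. 171.]
hex [ 523.  -287.3] flat dir 2.2 area 1637 (1677) [212. 188.]
hex [ 363.9 -215.1] flat dir 47.7 area 1176 (1677) [332.  19.]
hex [ 542.8 -182.9] flat dir 41.3 area 1641 (1677) [318. 234.]
barrel px [343. 135.] [ 447.7 -185.6   46. ] 485.5
barrel px [432. 177.] [ 462.4 -105.7   46. ] 226.0
barrel px [203. 195.] [ 522.9 -286.7   46. ] 197.5Traceback (most recent call last):
  File "<stdin>", line 9, in <module>
ZeroDivisionError: float division by zero
```

Measurements agree with the sizes (flange area within 3%, barrel over flange). My plan is to pick each adapter by its barrel with the closing axis on tray x when placed, putting them at tray (-19,-8), (-19,36), (19,14) and (19,58). The first is the one at (462.7,-105.2).

{"name": "step_arm", "arguments": {"targets": [[[-46.6,84.5,-150,0,0,-1.482],[-46.6,84.5,-150,0,0,-1.482],[-46.6,84.5,-150,0,0,-1.482],[-46.6,84.5,-150,0,0,-1.482],[-46.6,84.5,-150,0,0,-1.482],[-46.6,84.5,-150,0,0,-1.482],[-46.6,84.5,-150,0,0,-1.482],[-46.6,84.5,-150,0,0,-1.482],[-46.6,84.5,-150,0,0,-1.482],[-46.6,84.5,-150,0,0,-1.482],[-46.6,84.5,-150,0,0,-1.482],[-46.6,84.5,-150,0,0,-1.482]]], "fingers": 0}}

```text
time: 9.2
tool_pos: [462.8, -103.8, 122.4]
tcp_rot: [180.0, -0.0, 108.5]
ft_force: [-0.6, 0.0, 0.4]
finger_gap: 43.0
grip_force: 0.0
```

{"name": "step_arm", "arguments": {"targets": [[[0,0,-30,0,0,0],[0,0,-55,0,0,0],[0,0,-70,0,0,0],[0,0,-78,0,0,0],[0,0,-81,0,0,0],[0,0,-81,0,0,0],[0,0,-81,0,0,0]]]}}

```text
time: 9.78
tool_pos: [463.5, -105.1, 42.3]
tcp_rot: [179.9, 0.1, 108.8]
ft_force: [-0.0, -0.0, 0.9]
finger_gap: 43.0
grip_force: 0.0
```

{"name": "step_arm", "arguments": {"targets": [[[0,0,0,0,0,0],[0,0,0,0,0,0],[0,0,0,0,0,0],[0,0,0,0,0,0],[0,0,0,0,0,0],[0,0,0,0,0,0],[0,0,0,0,0,0]]], "fingers": 1, "newtons": 50}}

```text
time: 10.37
tool_pos: [463.6, -105.5, 42.4]
tcp_rot: [179.9, 0.1, 108.8]
ft_force: [-0.1, 1.2, 7.4]
finger_gap: 12.2
grip_force: 48.7
```

{"name": "step_arm", "arguments": {"targets": [[[0,0,25,0,0,0],[0,0,50,0,0,0],[18,31,60,0,0,-0.02],[36,62,60,0,0,-0.04],[54,93,60,0,0,-0.06],[72,124,60,0,0,-0.08],[90,155,60,0,0,-0.089],[106,183,60,0,0,-0.089],[117,200.6,60,0,0,-0.089],[117,200.6,45,0,0,-0.089],[117,200.6,30,0,0,-0.089],[117,200.6,20,0,0,-0.089]]]}}

```text
time: 11.37
tool_pos: [578.9, 95.9, 59.7]
tcp_rot: [-179.9, -0.0, 103.7]
ft_force: [-0.0, -0.6, -2.9]
finger_gap: 11.9
grip_force: 49.3
```

{"name": "step_arm", "arguments": {"targets": [[[0,0,-8,0,0,0],[0,0,-13,0,0,0],[0,0,-14,0,0,0],[0,0,-14.5,0,0,0],[0,0,-15,0,0,0],[0,0,-15,0,0,0],[0,0,-15,0,0,0]]]}}

```text
time: 11.95
tool_pos: [579.9, 95.1, 47.5]
tcp_rot: [180.0, -0.0, 103.7]
ft_force: [-4.6, 1.4, 4.6]
finger_gap: 12.4
grip_force: 50.0
```

{"name": "step_arm", "arguments": {"targets": [[[0,0,0,0,0,0],[0,0,0,0,0,0],[0,0,0,0,0,0],[0,0,0,0,0,0],[0,0,0,0,0,0],[0,0,20,0,0,0],[0,0,50,0,0,0],[0,0,90,0,0,0],[0,0,130,0,0,0],[0,0,170,0,0,0],[0,0,170,0,0,0],[0,0,170,0,0,0]]], "fingers": 0}}

```text
time: 12.95
tool_pos: [581.9, 95.6, 220.5]
tcp_rot: [179.6, 0.1, 103.7]
ft_force: [-0.2, -0.5, -1.2]
finger_gap: 43.0
grip_force: 0.0
```

```bash
cat >> m.py <<'E'
T=np.array([596.2,107.7]); TH=np.radians(13.7); EX=np.array([np.cos(TH),np.sin(TH)]); EY=np.array([-EX[1],EX[0]])
def bay(w):
    for o,f,a,q in hexes(w,19,verbose=False):
        print('tray xy',((o-T)@EX).round(1),((o-T)@EY).round(1),'flat rel',round((f-43.7+30)%60-30,1),'area',round(a),q.round())
def topcheck():
    t=snap('top'); hsv=cv2.cvtColor(t['img'],cv2.COLOR_BGR2HSV)
    ye=cv2.inRange(hsv,(10,60,120),(30,255,255)); ye[:160]=0;ye[310:]=0;ye[:,:360]=0;ye[:,480:]=0
    for c in biggest(ye):
        if cv2.contourArea(c)>150:
            h=cv2.convexHull(c);M=cv2.moments(h);print('top',ray(t,(M['m10']/M['m00'],M['m01']/M['m00']),14)[0,:2].round(1))
E
python3 - <<'E'
from m import *
w=snap('wrist','w4.png'); print(mtray(w)); bay(w); topcheck(); print(r.sense()['tool_pos'])
E
```

```text
((596.9998168945312, 108.14875793457031), (123.33589935302734, 236.88726806640625), 13.685674667358398)
tray xy -19.4 -7.6 flat rel 0.9 area 1630 [318. 212.]
top [ 359.6 -216.7]
top [ 449.4 -184.7]
top [ 543.5 -183.4]
top [ 524.  -287.8]
[579.36207505  95.37428598 215.65548831]
```

View pics/w4.png

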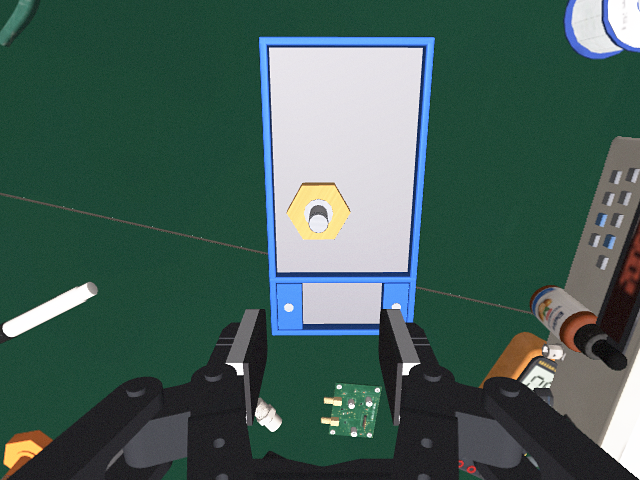

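Adapter A stands at tray (-19.4,-7.6), square to within 1°, shown at pixel (318,212). The others haven't moved. Next is the adapter at (448.5,-184.6).

{"name": "step_arm", "arguments": {"targets": [[[-131.2,-280,-60,0,0,-0.12],[-131.2,-280,-60,0,0,-0.12],[-131.2,-280,-60,0,0,-0.12],[-131.2,-280,-60,0,0,-0.12],[-131.2,-280,-60,0,0,-0.12],[-131.2,-280,-60,0,0,-0.12],[-131.2,-280,-60,0,0,-0.12],[-131.2,-280,-60,0,0,-0.12],[-131.2,-280,-60,0,0,-0.12],[-131.2,-280,-90,0,0,-0.12],[-131.2,-280,-120,0,0,-0.12],[-131.2,-280,-136,0,0,-0.12]]]}}

```text
time: 14.05
tool_pos: [445.8, -183.0, 75.5]
tcp_rot: [-179.7, -0.2, 96.8]
ft_force: [-0.3, 0.2, -0.8]
finger_gap: 42.8
grip_force: 0.0
```

{"name": "step_arm", "arguments": {"targets": [[[0,0,-10,0,0,0],[0,0,-25,0,0,0],[0,0,-36,0,0,0],[0,0,-39,0,0,0],[0,0,-39,0,0,0],[0,0,-39,0,0,0]]]}}

```text
time: 14.55
tool_pos: [448.7, -184.6, 41.6]
tcp_rot: [180.0, 0.0, 96.8]
ft_force: [1.5, -0.2, 0.2]
finger_gap: 42.8
grip_force: 0.0
```

{"name": "step_arm", "arguments": {"targets": [[[0,0,0,0,0,0],[0,0,0,0,0,0],[0,0,0,0,0,0],[0,0,0,0,0,0],[0,0,0,0,0,0],[0,0,0,0,0,0],[0,0,0,0,0,0]]], "fingers": 1, "newtons": 50}}

```text
time: 15.13
tool_pos: [449.2, -185.0, 42.3]
tcp_rot: [179.9, 0.1, 96.8]
ft_force: [-0.9, 0.0, 5.8]
finger_gap: 12.3
grip_force: 48.7
```

{"name": "step_arm", "arguments": {"targets": [[[0,0,30,0,0,0],[0,0,65,0,0,0],[13,36,80,0,0,0.02],[26,71,80,0,0,0.04],[40,109,80,0,0,0.06],[54,147,80,0,0,0.08],[67,185,80,0,0,0.1],[81,223,80,0,0,0.12],[94,259,80,0,0,0.12],[107,294,80,0,0,0.12],[119.4,326.6,80,0,0,0.12],[119.4,326.6,60,0,0,0.12]]]}}

```text
time: 16.13
tool_pos: [572.1, 148.3, 105.7]
tcp_rot: [179.5, -0.1, 103.9]
ft_force: [1.2, 0.7, -0.9]
finger_gap: 12.1
grip_force: 49.4
```

{"name": "step_arm", "arguments": {"targets": [[[0,0,-25,0,0,0],[0,0,-40,0,0,0],[0,0,-50,0,0,0],[0,0,-53,0,0,0],[0,0,-54,0,0,0],[0,0,-54,0,0,0],[0.3,-1.2,-54,0,0,0],[0.6,-2.4,-54,0,0,0],[0.9,-3.6,-54,0,0,0],[1.2,-4.9,-54,0,0,0],[1.2,-4.9,-54.7,0,0,0],[1.2,-4.9,-55,0,0,0]]]}}

```text
time: 17.13
tool_pos: [569.3, 137.0, 46.5]
tcp_rot: [180.0, 0.0, 103.7]
ft_force: [0.0, -0.3, 2.4]
finger_gap: 12.0
grip_force: 51.3
```

{"name": "step_arm", "arguments": {"targets": [[[0,0,0,0,0,0],[0,0,0,0,0,0],[0,0,0,0,0,0],[0,0,0,0,0,0],[0,0,0,0,0,0],[0,0,20,0,0,0],[0,0,50,0,0,0],[0,0,90,0,0,0],[0,0,130,0,0,0],[0,0,170,0,0,0],[0,0,170,0,0,0],[0,0,170,0,0,0]]], "fingers": 0}}

```text
time: 18.13
tool_pos: [571.3, 137.5, 220.6]
tcp_rot: [179.6, 0.0, 103.7]
ft_force: [-0.4, -0.2, -1.0]
finger_gap: 43.0
grip_force: 0.0
```

```bash
cat >> m.py <<'E'
def bay2(w):
    # per-barrel base: report combined mask picture
    hsv=cv2.cvtColor(w['img'],cv2.COLOR_BGR2HSV)
E
python3 - <<'E'
from m import *
w=snap('wrist','w5.png'); print(mtray(w)); bay(w); topcheck(); print(r.sense()['tool_pos'])
cv2.imwrite('pics/w5c.png',cv2.resize(w['img'][60:360,220:470],None,fx=2,fy=2))
E
```

```text
((597.0018920898438, 108.06910705566406), (123.31193542480469, 236.5037841796875), 13.671488761901855)
tray xy -19.8 36.3 flat rel 0.0 area 1622 [318. 211.]
tray xy -19.5 -8.0 flat rel -0.1 area 1603 [318. 264.]
top [ 359.6 -216.7]
top [ 543.5 -183.4]
top [ 524.  -287.8]
[568.79892806 137.07577757 215.75411533]
```

View pics/w5c.png

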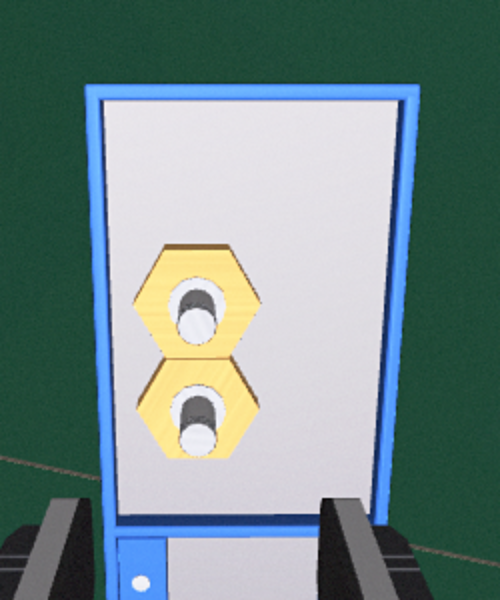

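A and B are flush (44.3 mm apart, both aligned to within 0.1°). Next is the one at (543,-183), gripped 60° round so the fingers stay clear of the brick.

{"name": "step_arm", "arguments": {"targets": [[[-26.1,-320.2,-30,0,0,1.005],[-26.1,-320.2,-30,0,0,1.005],[-26.1,-320.2,-30,0,0,1.005],[-26.1,-320.2,-30,0,0,1.005],[-26.1,-320.2,-30,0,0,1.005],[-26.1,-320.2,-30,0,0,1.005],[-26.1,-320.2,-30,0,0,1.005],[-26.1,-320.2,-30,0,0,1.005],[-26.1,-320.2,-60,0,0,1.005],[-26.1,-320.2,-90,0,0,1.005],[-26.1,-320.2,-120,0,0,1.005],[-26.1,-320.2,-136,0,0,1.005]]]}}

```text
time: 19.23
tool_pos: [538.8, -182.1, 73.7]
tcp_rot: [180.0, -0.5, 161.2]
ft_force: [-0.5, 0.9, -1.2]
finger_gap: 42.6
grip_force: 0.0
```

{"name": "step_arm", "arguments": {"targets": [[[0,0,-10,0,0,0],[0,0,-25,0,0,0],[0,0,-36,0,0,0],[0,0,-39,0,0,0],[0,0,-39,0,0,0],[0,0,-39,0,0,0]]]}}

```text
time: 19.73
tool_pos: [543.2, -183.1, 41.7]
tcp_rot: [-180.0, 0.0, 161.3]
ft_force: [0.2, -0.5, 1.1]
finger_gap: 42.7
grip_force: 0.0
```

{"name": "step_arm", "arguments": {"targets": [[[0,0,0,0,0,0],[0,0,0,0,0,0],[0,0,0,0,0,0],[0,0,0,0,0,0],[0,0,0,0,0,0],[0,0,0,0,0,0],[0,0,0,0,0,0]]], "fingers": 1, "newtons": 50}}

```text
time: 20.32
tool_pos: [543.9, -183.4, 42.6]
tcp_rot: [-180.0, 0.1, 161.3]
ft_force: [-0.7, 0.5, 5.7]
finger_gap: 12.4
grip_force: 48.8
```

{"name": "step_arm", "arguments": {"targets": [[[0,0,30,0,0,0],[0,0,65,0,0,-0.1],[8,34,80,0,0,-0.22],[17,70,80,0,0,-0.34],[25,106,80,0,0,-0.46],[33,142,80,0,0,-0.58],[42,178,80,0,0,-0.7],[50,214,80,0,0,-0.82],[58,250,80,0,0,-0.94],[66,284,80,0,0,-1.005],[71.7,309.9,80,0,0,-1.005],[71.7,309.9,60,0,0,-1.005]]]}}

```text
time: 21.32
tool_pos: [617.9, 132.6, 105.7]
tcp_rot: [179.5, -0.1, 103.9]
ft_force: [1.1, 0.1, -0.9]
finger_gap: 12.1
grip_force: 49.0
```

{"name": "step_arm", "arguments": {"targets": [[[0,0,-25,0,0,0],[0,0,-40,0,0,0],[0,0,-50,0,0,0],[0,0,-53,0,0,0],[0,0,-54,0,0,0],[0,0,-54,0,0,0],[-1.1,-0.3,-54,0,0,0],[-2.2,-0.6,-54,0,0,0],[-3.3,-0.8,-54,0,0,0],[-4.4,-1.1,-54,0,0,0],[-4.4,-1.1,-54.7,0,0,0],[-4.4,-1.1,-55,0,0,0]]]}}

```text
time: 22.32
tool_pos: [610.6, 125.7, 46.7]
tcp_rot: [179.9, 0.0, 103.7]
ft_force: [1.2, -0.9, 0.7]
finger_gap: 12.1
grip_force: 50.6
```

{"name": "step_arm", "arguments": {"targets": [[[0,0,0,0,0,0],[0,0,0,0,0,0],[0,0,0,0,0,0],[0,0,0,0,0,0],[0,0,0,0,0,0],[0,0,20,0,0,0],[0,0,50,0,0,0],[0,0,90,0,0,0],[0,0,130,0,0,0],[0,0,170,0,0,0],[0,0,170,0,0,0],[0,0,170,0,0,0]]], "fingers": 0}}

```text
time: 23.32
tool_pos: [612.5, 126.0, 220.9]
tcp_rot: [179.6, 0.1, 103.7]
ft_force: [0.1, -0.5, -0.5]
finger_gap: 42.6
grip_force: 0.0
```

```bash
python3 - <<'E'
from m import *
w=snap('wrist','w6.png'); print(mtray(w)); bay(w); topcheck(); print(r.sense()['tool_pos'])
cv2.imwrite('pics/w6c.png',cv2.resize(w['img'][60:360,200:450],None,fx=2,fy=2))
E
```

```text
((597.1763916015625, 108.09977722167969), (123.37394714355469, 236.609130859375), 13.688356399536133)
tray xy -7.8 14.2 flat rel 3.4 area 5683 [286. 211.]
top [ 359.6 -216.7]
top [ 524.  -287.8]
[609.96147033 125.65766038 215.70352619]
```

View pics/w6c.png

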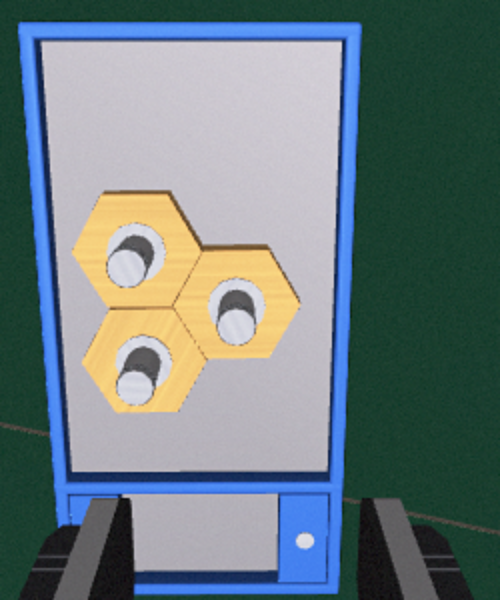

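The three touch with flush faces. Next is the last adapter, at (523.1,-287).

{"name": "step_arm", "arguments": {"targets": [[[-87.2,-412.7,-30,0,0,0.323],[-87.2,-412.7,-30,0,0,0.323],[-87.2,-412.7,-30,0,0,0.323],[-87.2,-412.7,-30,0,0,0.323],[-87.2,-412.7,-30,0,0,0.323],[-87.2,-412.7,-30,0,0,0.323],[-87.2,-412.7,-30,0,0,0.323],[-87.2,-412.7,-30,0,0,0.323],[-87.2,-412.7,-30,0,0,0.323],[-87.2,-412.7,-30,0,0,0.323],[-87.2,-412.7,-50,0,0,0.323],[-87.2,-412.7,-70,0,0,0.323]]]}}

```text
time: 24.42
tool_pos: [521.4, -290.5, 144.5]
tcp_rot: [-179.9, -0.0, 121.9]
ft_force: [-0.4, -0.4, -0.1]
finger_gap: 42.7
grip_force: 0.0
```

{"name": "step_arm", "arguments": {"targets": [[[0,0,-30,0,0,0],[0,0,-60,0,0,0],[0,0,-80,0,0,0],[0,0,-95,0,0,0],[0,0,-103,0,0,0],[0,0,-105,0,0,0],[0,0,-105,0,0,0],[0,0,-105,0,0,0]]]}}

```text
time: 25.08
tool_pos: [523.4, -287.2, 41.9]
tcp_rot: [180.0, 0.0, 122.2]
ft_force: [0.2, -0.7, -0.6]
finger_gap: 42.9
grip_force: 0.0
```

{"name": "step_arm", "arguments": {"targets": [[[0,0,0,0,0,0],[0,0,0,0,0,0],[0,0,0,0,0,0],[0,0,0,0,0,0],[0,0,0,0,0,0],[0,0,0,0,0,0],[0,0,0,0,0,0]]], "fingers": 1, "newtons": 50}}

```text
time: 25.67
tool_pos: [523.9, -287.6, 42.8]
tcp_rot: [180.0, 0.1, 122.2]
ft_force: [-0.4, 0.2, 5.2]
finger_gap: 12.3
grip_force: 48.9
```

{"name": "step_arm", "arguments": {"targets": [[[0,0,35,0,0,0],[0,0,70,0,0,0],[7,40,85,0,0,-0.05],[14,80,85,0,0,-0.1],[21,121,85,0,0,-0.15],[28,162,85,0,0,-0.2],[35,203,85,0,0,-0.25],[42,244,85,0,0,-0.3],[49,285,85,0,0,-0.323],[56,326,85,0,0,-0.323],[63,367,85,0,0,-0.323],[70,408,85,0,0,-0.323]]]}}

```text
time: 26.67
tool_pos: [592.8, 123.1, 126.3]
tcp_rot: [-180.0, 0.0, 103.7]
ft_force: [1.4, -0.9, -2.1]
finger_gap: 12.3
grip_force: 49.1
```

{"name": "step_arm", "arguments": {"targets": [[[5,30,0,0,0,0],[8.4,51.5,0,0,0,0],[8.4,51.5,0,0,0,0],[8.4,51.5,-25,0,0,0],[8.4,51.5,-50,0,0,0],[8.4,51.5,-66,0,0,0],[8.4,51.5,-75,0,0,0],[8.4,51.5,-78,0,0,0],[8.4,51.5,-79,0,0,0],[8.4,51.5,-79,0,0,0],[8.4,51.5,-79,0,0,0]]]}}

```text
time: 27.58
tool_pos: [602.0, 172.3, 47.9]
tcp_rot: [179.9, 0.0, 103.7]
ft_force: [0.3, 0.1, -1.8]
finger_gap: 12.2
grip_force: 50.7
```

{"name": "step_arm", "arguments": {"targets": [[[-0.3,-1.1,0,0,0,0],[-0.6,-2.2,0,0,0,0],[-1,-3.3,0,0,0,0],[-1.3,-4.3,0,0,0,0],[-1.3,-4.3,-0.5,0,0,0],[-1.3,-4.3,-1,0,0,0]]]}}

```text
time: 28.08
tool_pos: [600.3, 168.2, 46.8]
tcp_rot: [180.0, -0.0, 103.7]
ft_force: [-3.3, 0.1, 7.5]
finger_gap: 12.6
grip_force: 51.7
```

{"name": "step_arm", "arguments": {"targets": [[[0,0,0,0,0,0],[0,0,0,0,0,0],[0,0,0,0,0,0],[0,0,0,0,0,0],[0,0,0,0,0,0],[0,0,20,0,0,0],[0,0,50,0,0,0],[0,0,90,0,0,0],[0,0,130,0,0,0],[0,0,170,0,0,0],[0,0,170,0,0,0],[0,0,170,0,0,0]]], "fingers": 0}}

```text
time: 29.08
tool_pos: [602.4, 168.6, 220.8]
tcp_rot: [179.6, 0.0, 103.7]
ft_force: [-0.6, 0.3, -0.8]
finger_gap: 42.5
grip_force: 0.0
```

```bash
python3 - <<'E'
from m import *
w=snap('wrist','w7.png'); t=snap('top','t7.png');print(r.sense()['tool_pos'])
cv2.imwrite('pics/w7c.png',np.hstack([cv2.resize(w['img'][60:360,200:450],(500,600)),cv2.resize(t['img'][160:300,360:430],(300,600))]))
E
```

```text
[599.86420418 168.15734089 215.68210295]
```

View pics/w7c.png

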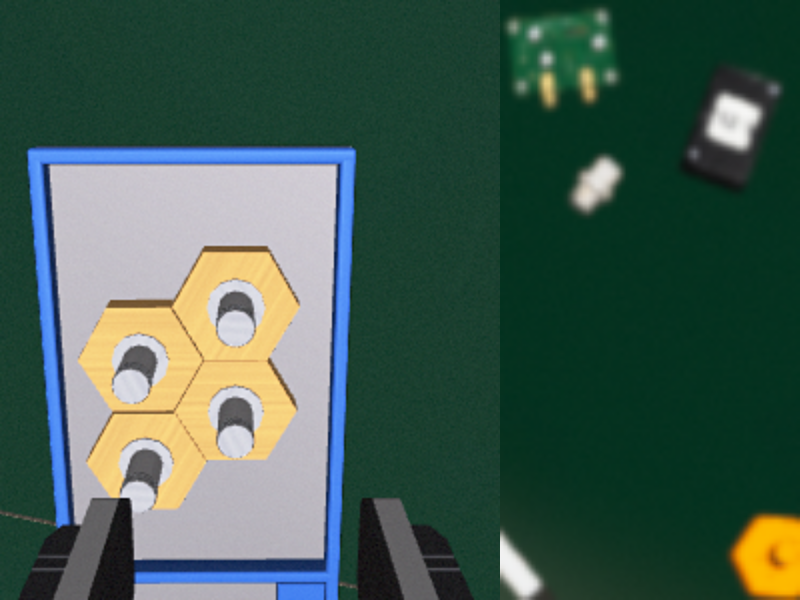

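The honeycomb of four is tight and standing in the bay. Now the brick.

{"name": "step_arm", "arguments": {"targets": [[[0,-364,10,0,0,0.983],[0,-364,10,0,0,0.983],[0,-364,10,0,0,0.983],[0,-364,10,0,0,0.983],[0,-364,10,0,0,0.983],[0,-364,10,0,0,0.983],[0,-364,10,0,0,0.983],[0,-364,10,0,0,0.983],[0,-364,10,0,0,0.983],[0,-364,10,0,0,0.983],[0,-364,10,0,0,0.983],[0,-364,10,0,0,0.983]]], "fingers": -0.5}}

```text
time: 30.18
tool_pos: [599.2, -195.5, 224.0]
tcp_rot: [180.0, -0.2, 159.9]
ft_force: [1.1, 1.1, -0.3]
finger_gap: 64.2
grip_force: 0.0
```

```bash
python3 - <<'E'
from m import *
w=snap('wrist','w8.png'); print(r.sense()['tool_pos'],r.sense()['tcp_rot'],r.sense()['finger_gap'])
c=proj(w,[611,-196,27])[0]; print(c)
hsv=cv2.cvtColor(w['img'],cv2.COLOR_BGR2HSV)
m=cv2.inRange(hsv,(0,0,0),(180,140,75)); k=np.zeros_like(m); cv2.circle(k,tuple(int(v) for v in c),75,255,-1); m&=k
m=cv2.morphologyEx(m,cv2.MORPH_OPEN,np.ones((3,3)));m=cv2.morphologyEx(m,cv2.MORPH_CLOSE,np.ones((25,25)))
cc=biggest(m)[0]
for z in (27,0): print(z,cv2.minAreaRect(ray(w,cc.reshape(-1,2),z)[:,:2].astype(np.float32)))
v=w['img'].copy(); cv2.drawContours(v,[cc],-1,(0,0,255),1); cv2.imwrite('pics/w8c.png',v)
E
```

```text
[ 599.51094297 -194.5734161   224.44945879] [ 1.79958226e+02 -1.76629904e-01  1.59994823e+02] 63.86401601041393
[326.84932713 230.72679304]
27 ((580.4260864257812, -180.6663055419922), (38.28485870361328, 5.33399772644043), 68.28936767578125)
0 ((585.30322265625, -181.75390625), (41.542266845703125, 5.787856101989746), 68.28926086425781)
```

View pics/w8c.png

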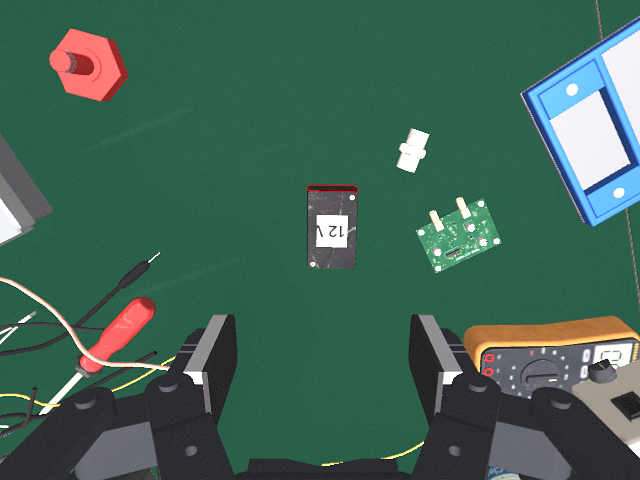

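The brick's top face spans about (307..357, 192..270), with its front side seen at rows 185–192. The mask missed the greyer top face, so I'll mask by "not green" instead.

```bash
python3 - <<'E'
from m import *
w=snap('wrist')
hsv=cv2.cvtColor(w['img'],cv2.COLOR_BGR2HSV); print(hsv[250,320],hsv[200,330],hsv[188,330],hsv[250,280])
m=255-cv2.inRange(hsv,(60,90,30),(95,255,255)); k=np.zeros_like(m); k[170:285,290:375]=255; m&=k
m=cv2.morphologyEx(m,cv2.MORPH_CLOSE,np.ones((5,5)))
cc=biggest(m)[0]; print(cv2.boundingRect(cc))
top=m.copy(); side=cv2.inRange(hsv,(0,0,0),(180,255,45)); top[(side>0)]=0; top=cv2.morphologyEx(top,cv2.MORPH_OPEN,np.ones((5,5)))
ct=biggest(top)[0]; print(cv2.boundingRect(ct))
print('all@27',cv2.minAreaRect(ray(w,cc.reshape(-1,2),27)[:,:2].astype(np.float32)))
print('top@27',cv2.minAreaRect(ray(w,ct.reshape(-1,2),27)[:,:2].astype(np.float32)))
E
```

```text
[150   8  95] [150  11  96] [ 0  0 41] [ 76 143  98]
(306, 184, 51, 84)
(306, 191, 50, 77)
all@27 ((609.6851196289062, -191.4752197265625), (38.429195404052734, 67.77039337158203), 69.3001480102539)
top@27 ((612.0374755859375, -192.42092895507812), (38.32265090942383, 62.70103454589844), 69.30001831054688)
```

{"name": "step_arm", "arguments": {"targets": [[[12,3.3,-30,0,0,-0.012],[12,3.3,-65,0,0,-0.012],[12,3.3,-100,0,0,-0.012],[12,3.3,-135,0,0,-0.012],[12,3.3,-160,0,0,-0.012],[12,3.3,-180,0,0,-0.012],[12,3.3,-189,0,0,-0.012],[12,3.3,-191,0,0,-0.012],[12,3.3,-191,0,0,-0.012],[12,3.3,-191,0,0,-0.012]]]}}

```text
time: 31.12
tool_pos: [613.4, -192.3, 37.1]
tcp_rot: [180.0, 0.1, 159.4]
ft_force: [0.1, 0.1, 0.7]
finger_gap: 64.0
grip_force: 0.0
```

{"name": "step_arm", "arguments": {"targets": [[[0,0,0,0,0,0],[0,0,0,0,0,0],[0,0,0,0,0,0],[0,0,0,0,0,0],[0,0,0,0,0,0],[0,0,0,0,0,0],[0,0,0,0,0,0],[0,0,0,0,0,0]]], "fingers": 1, "newtons": 50}}

```text
time: 31.78
tool_pos: [613.6, -193.0, 37.6]
tcp_rot: [180.0, 0.2, 159.3]
ft_force: [0.4, 1.4, 6.1]
finger_gap: 38.5
grip_force: 51.3
```

{"name": "step_arm", "arguments": {"targets": [[[0,0,25,0,0,0],[0,0,50,0,0,0],[0,20,70,0,0,0.1],[0.5,45,80,0,0,0.2],[1.5,75,80,0,0,0.3],[2.5,105,80,0,0,0.4],[3.5,135,80,0,0,0.5],[4.5,165,80,0,0,0.6],[5.5,195,80,0,0,0.6],[6,212,80,0,0,0.6],[6,212,80,0,0,0.6],[6,212,80,0,0,0.6]]]}}

```text
time: 32.78
tool_pos: [618.2, 20.3, 115.7]
tcp_rot: [-180.0, 0.0, -166.2]
ft_force: [0.4, 1.3, -0.5]
finger_gap: 38.6
grip_force: 50.6
```

```bash
python3 - <<'E'
from m import *
w=snap('wrist','w9.png'); print(r.sense()['tool_pos'],r.sense()['tcp_rot'],r.sense()['finger_gap'],mtray(w))
E
```

```text
[618.24692613  19.30685143 115.6100954 ] [-1.79964571e+02  1.50123072e-02 -1.66250502e+02] 38.657292783785415 ((567.0830078125, 77.0718765258789), (52.517662048339844, 192.05242919921875), 13.836833000183105)
```

View pics/w9.png

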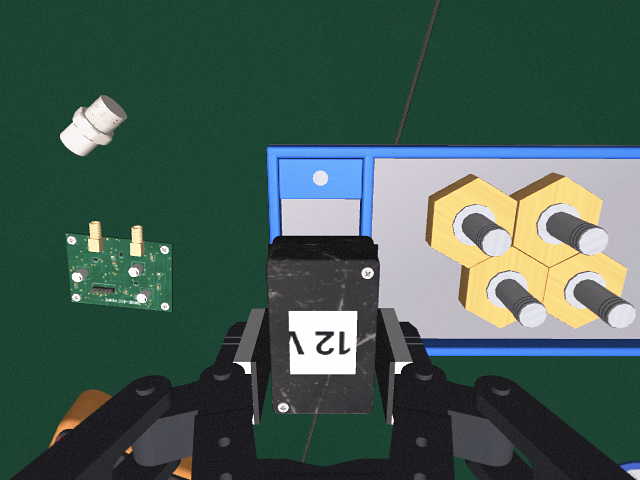

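The held brick's top corners are near (271,259), (378,259), (373,413) and (271,413). The tray's near corner is at (268,147) and the pocket's visible end spans columns 281–361 at row 200. Next I check the alignment.

```bash
python3 - <<'E'
from m import *
w=snap('wrist')
print('gray rows', cv2.cvtColor(w['img'],cv2.COLOR_BGR2GRAY)[236:268:2,300], cv2.cvtColor(w['img'],cv2.COLOR_BGR2GRAY)[404:420:1,330])
t=lambda P:(np.c_[(P[:,:2]-T)@EX,(P[:,:2]-T)@EY]).round(1)
B=ray(w,[(271,259),(378,259),(373,413),(271,413)],107); print('brick',B.round(1),'tray',t(B),t(B).mean(0))
print('tray corner (-62,-119):',t(ray(w,[(267.5,146.5)],17)))
hsv=cv2.cvtColor(w['img'],cv2.COLOR_BGR2HSV); 
for row in (205,220,230):
    b=cv2.inRange(hsv,(100,120,60),(125,255,255))[row]; i=np.flatnonzero(b[250:400])+250; g=i[np.flatnonzero(np.diff(i)>20)]; g2=i[np.flatnonzero(np.diff(i)>20)+1]
    print(row,i[0],g,g2,i[-1]); print(t(ray(w,[(i[0],row),(g[0],row),(g2[0],row),(i[-1],row)],17))[:,1],'want -119 -113 -69 -63')
E
```

```text
gray rows [ 7 23 21 17 20 21 24 21 26 32 30 18 48 64 72 60] [56 57 59 60 55 60 61 59 58 86 54 55 54 54 56 55]
brick [[589.3  -4.8 107. ]
 [581.   29.2 107. ]
 [640.3  44.4 107. ]
 [649.3   7.5 107. ]] tray [[ -33.3 -107.7]
 [ -33.3  -72.7]
 [  27.9  -72. ]
 [  27.9 -110. ]] [ -2.7 -90.6]
tray corner (-62,-119): [[ -61.1 -118.9]]
205 270 [282] [362] 373
[-118.8 -112.4  -69.8  -63.9] want -119 -113 -69 -63
220 271 [282] [362] 373
[-118.5 -112.6  -69.5  -63.6] want -119 -113 -69 -63
230 271 [282] [361] 372
[-118.8 -112.8  -69.9  -63.9] want -119 -113 -69 -63
```

Visually the brick is about 2–3 mm short of the pocket centre along tray x. I correct part of that and lower it to just above the walls for a near check.

{"name": "step_arm", "arguments": {"targets": [[[2.5,0.4,-20,0,0,0],[2.5,0.4,-40,0,0,0],[2.5,0.4,-52,0,0,0],[2.5,0.4,-56,0,0,0],[2.5,0.4,-56,0,0,0],[2.5,0.4,-56,0,0,0]]]}}

```text
time: 33.38
tool_pos: [620.9, 19.3, 59.7]
tcp_rot: [-180.0, 0.0, -166.3]
ft_force: [0.5, -0.1, -0.1]
finger_gap: 38.6
grip_force: 50.6
```

```bash
python3 - <<'E'
from m import *
w=snap('wrist','w10.png'); s=snap('side'); print(r.sense()['tool_pos'])
p=proj(s,[618,20,20])[0].astype(int); c=s['img'][p[1]-30:p[1]+30,p[0]-40:p[0]+40]
cv2.imwrite('pics/w10c.png',np.hstack([cv2.resize(w['img'][130:430,230:400],(340,600)),cv2.resize(c,(460,600))]))
E
```

```text
[621.67789054  19.59430332  60.74838466]
```

View pics/w10c.png

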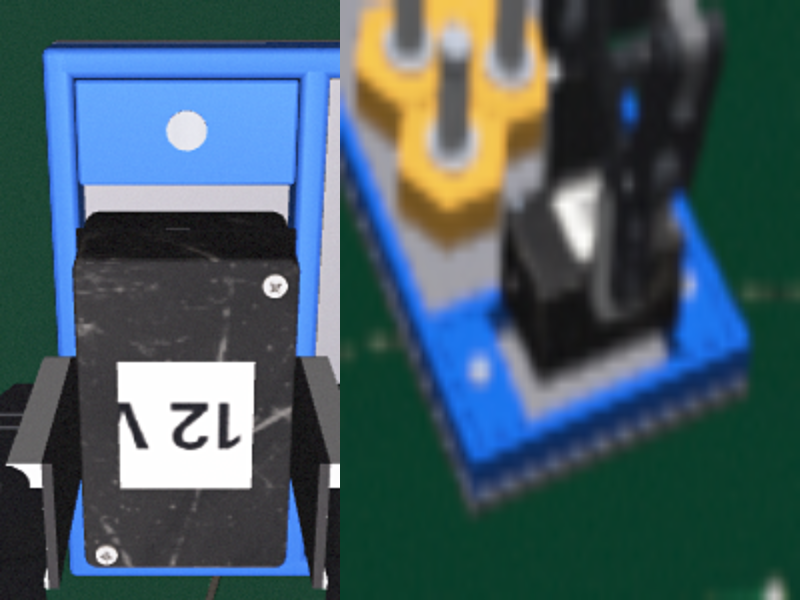

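```bash
python3 - <<'E'
from m import *
w=snap('wrist'); z=r.sense()['tool_pos'][2]; zb=z-37.3; print(z,zb)
t=lambda P:(np.c_[(P[:,:2]-T)@EX,(P[:,:2]-T)@EY]).round(1)
g=w['img'].astype(int); col=g[210:275,323]; 
print([(210+i,*v) for i,v in enumerate(col.tolist())][5:34:1])
print('block edge (-34.5)',t(ray(w,[(323,222.5)],17)))
print('brick front bottom',t(ray(w,[(323,236)],zb)),'front top',t(ray(w,[(275,260),(375,260)],zb+26.5)),'rear top',t(ray(w,[(275,413),(373,413)],zb+26.5)))
print('outer corner',t(ray(w,[(253,153)],17)))
print('floor cols at row 228: z17',[ (c,t(ray(w,[(c,228)],17))[0]) for c in (268,272.5,374,378)])
E
```

```text
60.76086330370444 23.460863303704443
[(215, 251, 157, 93), (216, 251, 157, 91), (217, 252, 165, 97), (218, 252, 150, 82), (219, 222, 133, 93), (220, 212, 209, 217), (221, 213, 207, 212), (222, 213, 204, 209), (223, 215, 205, 210), (224, 211, 202, 207), (225, 211, 202, 207), (226, 213, 205, 206), (227, 210, 200, 203), (228, 215, 206, 210), (229, 212, 204, 209), (230, 210, 202, 205), (231, 209, 201, 205), (232, 212, 202, 206), (233, 212, 204, 208), (234, 217, 209, 215), (235, 169, 163, 167), (236, 14, 13, 13), (237, 29, 25, 27), (238, 12, 14, 14), (239, 22, 17, 19), (240, 16, 12, 14), (241, 31, 29, 30), (242, 18, 22, 22), (243, 23, 18, 22)]
block edge (-34.5) [[-32.6 -91.1]]
brick front bottom [[-28.9 -91.1]] front top [[ -28.8 -107.1]
 [ -28.8  -73.9]] rear top [[  33.2 -109.4]
 [  33.2  -72.2]]
outer corner [[ -60.2 -118. ]]
floor cols at row 228: z17 [(268, array([ -30.3, -113.4])), (272.5, array([ -30.3, -111.6])), (374, array([-30.3, -70.4])), (378, array([-30.3, -68.8]))]
```

{"name": "step_arm", "arguments": {"targets": [[[-1.7,-0.8,0,0,0,0],[-1.7,-0.8,0,0,0,0],[-1.7,-0.8,-4,0,0,0],[-1.7,-0.8,-8,0,0,0],[-1.7,-0.8,-10,0,0,0],[-1.7,-0.8,-12,0,0,0],[-1.7,-0.8,-14,0,0,0],[-1.7,-0.8,-15,0,0,0],[-1.7,-0.8,-16,0,0,0],[-1.7,-0.8,-16,0,0,0]]]}}

```text
time: 34.37
tool_pos: [618.8, 19.1, 43.0]
tcp_rot: [180.0, -0.0, -166.3]
ft_force: [-0.7, 0.6, -1.7]
finger_gap: 38.5
grip_force: 50.6
```

{"name": "step_arm", "arguments": {"targets": [[[0,0,-0.7,0,0,0],[0,0,-1.4,0,0,0],[0,0,-1.8,0,0,0],[0,0,-1.8,0,0,0]]]}}

```text
time: 34.7
tool_pos: [619.2, 19.1, 42.6]
tcp_rot: [-180.0, 0.0, -166.3]
ft_force: [-5.4, -0.3, 7.3]
finger_gap: 38.4
grip_force: 51.5
```

{"name": "step_arm", "arguments": {"targets": [[[0,0,0,0,0,0],[0,0,0,0,0,0],[0,0,0,0,0,0],[0,0,0,0,0,0],[0,0,0,0,0,0],[0,0,20,0,0,0],[0,0,50,0,0,0],[0,0,90,0,0,0],[0,0,130,0,0,0],[0,0,170,0,0,0],[0,0,170,0,0,0],[0,0,170,0,0,0]]], "fingers": -0.5}}

```text
time: 35.7
tool_pos: [621.3, 19.0, 216.0]
tcp_rot: [-179.9, 0.4, -166.3]
ft_force: [-0.1, 0.2, -1.1]
finger_gap: 63.9
grip_force: 0.0
```

```bash
python3 - <<'E'
from m import *
w=snap('wrist','w11.png'); s=snap('side','s11.png'); print(r.sense()['tool_pos'])
p=proj(s,[600,90,20])[0].astype(int); c=s['img'][p[1]-75:p[1]+75,p[0]-50:p[0]+50]
cv2.imwrite('pics/w11c.png',np.hstack([cv2.resize(w['img'][60:410,190:540],(420,420)),cv2.resize(c,(280,420))]))
E
```

```text
[618.67762141  19.08931073 210.8572287 ]
```

View pics/w11c.png

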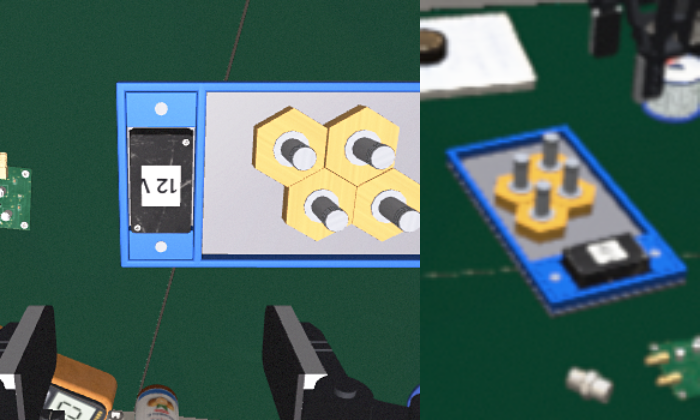

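The brick sits square and level in the pocket, the honeycomb is intact and the tape is on the notebook. Handing in.

```bash
python3 -c "
from h import *
print(r.hand_in())"
```

```text
the job is handed in; nothing more can be done
None
```

The job is handed in: the tape lies flat on the notebook, all four adapters present stand close-packed in the bay, and the brick is seated square in the pocket. No verdict came back from the hand-in, so this rests on my last camera views.

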